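Fit the sprung guide roller into the chain stand

TASK

Take the orange guide roller from its wooden rest and fit it into the chain stand: press its sprung brass pin in against the tall blue cheek, slide it down squeezed between the two cheeks until that pin springs into the blue cheek's recess, then ease it back so that the plain steel pin enters the yellow cheek's recess. Let go with the roller hanging level from both pins, fully home; do not force it against the stand, and leave the other things on the bench where they are.

Things in the scene. Friction and masses are not known exactly. Their poses are not given: they have to be found in the camera images.
- roller: Loose guide roller, 0.14 to 0.23 kg: orange barrel, 32 mm diameter, 80 mm long, a black band near each end, a flat-ended axle pin of 10 mm diameter on its axis at each end. Origin: middle of the barrel, on its axis; x runs along it towards the sprung brass pin; its roll about x does not matter. Grip the barrel across its diameter, from above, at its middle.
- plunger (a joint): How far the brass pin is pressed into the barrel, in m: 0 free, 0.019 bottomed. Spring: 3 N at 0, rising 0.5 N per mm (10.5 N at 15 mm, 11.5 N at 17 mm, 12.5 N at 19 mm, then hard). About 3 mm when the roller is seated in the stand.
- plunger_tip (a point): Centre of the flat end of the brass sprung pin. Free, the pin sticks out 25 mm from the barrel (65 mm from the roller's origin); pressed right in, 6 mm.
- fixed_tip (a point): Centre of the flat end of the plain steel pin, which is fixed and sticks out 22 mm from the barrel's other end (62 mm from the roller's origin, at its -x).
- rest: Fixed wooden rest, footprint 90 x 130 mm, floor 10 mm thick. Holds the roller by its pins in two open-topped slots, axis level along the rest's y and 45 mm over the bench, brass pin towards +y. The slotted walls (60 mm wide in x, 8 mm thick) stand at y = +-52 mm, 48 mm tall; between them the barrel is free on both sides. Origin: centre of the underside.
- stand: Fixed chain stand on the bench. Origin: centre of its underside, at bench level; z up, y across its two cheeks. Grey base plate 90 (x) x 190 (y) x 12 mm; a post at y = +78 mm, 115 mm tall, and one at y = -78 mm, 60 mm tall, with the cheeks clamped to their inner sides. A seated roller lies along y, brass pin to +y, its origin at x = 0, y = 0, about 2.7 mm below the recess centres. More than 30 N from roller or robot damages it.
- blue_face (a point): Point at bench level under the inner face of the tall blue cheek (stand x = 0, y = +56 mm). Both cheeks are 50 mm wide in x; each inner face has a blind square recess, 15.5 mm wide and high, 6 mm deep, centred on x = 0. Both recesses are at one unmeasured height, centres 50 to 66 mm over the bench: feel for it. The blue cheek's top is 52 mm above its recess centre.
- yellow_face (a point): Point at bench level under the inner face of the low yellow cheek (stand x = 0, y = -56 mm). Its top is 14 mm above its recess centre, so at most 80 mm over the bench. To pass it level, the brass pin must be pressed in 15 to 19 mm; once that pin has sprung into the blue recess, the roller goes about 8 mm towards yellow to be home. Cheeks reach 18 mm below the recess centres.
- head: Loose finned aluminium cylinder head, 120 x 120 x 82 mm, origin at its underside. A bystander.
- wrench: Loose steel wrench lying on the bench. A bystander.
- driver: Loose green-handled screwdriver lying on the bench. A bystander.
- spray: Loose upright can, 60 mm diameter, 170 mm tall, blue label. A bystander.
- jar: Loose jar with yellow label, 70 mm diameter, 75 mm tall. A bystander.
- bearing: Loose steel bearing ring lying flat, 52 mm diameter, 15 mm high. A bystander.
- sprocket: Loose dark steel sprocket lying flat, about 115 mm diameter, 12 mm high. A bystander.
There are look-alikes about, which are no part of the job. Of the things that look like the rest, the middle-sized one is meant.

How it is judged (in metres and radians):
On the way, in this order (a step that is already met when the one before it is completed fails the run):
1. the roller has been lifted out of its rest, 50 mm or more (z of roller in the frame of rest above 0.095 m), for 0.1 s.
2. the roller is down at the stand with its brass pin pressed in more than 8 mm (value of joint plunger above 0.008 m and z of roller in the frame of stand below 0.085 m and y of roller in the frame of stand between -0.016 and 0.016 m and x of roller in the frame of stand between -0.015 and 0.015 m), for 0.1 s.
At the end, for the whole second after the job is handed in: The roller hangs from both pins in the recesses, released and at rest: along the stand's y within 0.06 rad, centred within 6 mm in x and 3.5 mm in y, 42 to 70 mm over the bench, brass pin at the blue cheek (tip beyond y = 58 mm) and pressed in 1.2 to 5.8 mm (x of roller in the frame of stand between -0.006 and 0.006 m and y of roller in the frame of stand between -0.0035 and 0.0035 m and z of roller in the frame of stand between 0.042 and 0.07 m and angle between the x axis of roller and the y axis of stand, either way round below 0.06 rad and value of joint plunger between 0.0012 and 0.0058 m and y of plunger_tip in the frame of stand above 0.058 m and linear speed of roller below 0.01 m/s and angular speed of roller below 0.1 rad/s); the robot touches nothing.
It fails at once if the roller was forced against the stand with more than 30 N (contact force between roller and stand above 30 N).
It fails at once if the robot leaned on the stand with more than 30 N (contact force between any of the fingers, the arm and stand above 30 N).
It fails at once if a bystander was moved more than 20 mm (distance of any of head, wrench, driver, spray, jar, bearing, sprocket from where it was at the start of the episode above 0.02 m).
It also fails if it takes over 72 s, if anything falls off the work surface, if the arm or the gripper's body presses on something with over 40 N, if the wrist force passes 120 N, or if a joint passes its speed limit or range.

ROBOT

A 6-joint arm with a two-finger parallel gripper is mounted at the origin on the work surface. World frame = base frame: x ahead of the robot, y to its left, z up, the work surface at z = 0. Lengths are in mm, angles in rad, forces in N, time in s.
With the tool pointing down it reaches from about 350 to 875 mm from the base axis. Payload 4.2 kg.
Tool frame: the origin (TCP) lies between the finger pads; the fingertips stand 8 mm ahead of it and the grasp point (between the pads) lies 11 mm behind it; z points along the fingers, y is the line along which they close (so a half turn about z gives the same grasp; the last joint's range is limited). The gripper opens to 85 mm and grips with 20 to 120 N. Pads are 22 mm wide; open, the fingers measure 114 mm over their backs; the gripper's body (76 mm by 85 mm) begins 54 mm behind the grasp point. The pads swing forward as they close: fully open they stand 13 mm farther back than shut.
Start: joints at [1.449, 0.385, 0.008, 0, -1.194, -0.259], TCP at [232.256, 580.221, 239.312] pointing down, gripper open.
Joint ranges: [-3.14, 3.14], [-1.21, 2.06], [-1.07, 1.41], [-3.16, 2.05], [-2.99, -0.16], [-3.1, 3.1]. Speed limits (rad/s): [2.79, 2.79, 3.14, 3.14, 3.14, 3.14].

INTERFACE

Orientations are given as a unit quaternion [x, y, z, w].
In Python, from bench import read_state, get_image, camera_params, job_done gives the robot as it stands.
- The arm moves only by the tool drive_tool, never from a script. Its argument "moves" is a list that holds one entry, the list of rows, each a list of 7 numbers: the shift along the tool's x, y, z in m, then the turn, a rotation vector about the tool's x, y, z in rad, then the closure in counts, from 0 (fully open) to 255 (shut). A call has 1 to 8 rows; each row shifts and turns the commanded pose from where the row before left it, along the tool's axes as they then stand; what a row does not reach is not made up. A row lasts 1/12 s, in which the tool goes at most 41.7 mm and 7.16 degrees, less where a joint would pass 70% of its speed; a pose out of reach is approached as far as the arm can. A call is refused whole if a number of a shift passes 0.0417 or a number of a turn 0.125, either way. A call with a gripper value outside its range is refused whole. The fingers move at their own pace and stop on an object; the grip force is fixed at half the most. Time passes only in rows, so rows that do not move let the fingers close. It gives the time, the measured TCP pose, the force and the opening at its end, in the units of the state.
- read_state(): the state, without advancing time (a new reading comes with each control period).
- get_image(name): name is "scene" or "top" or "wrist"; returns the picture (384x512x3 uint8, blue, green, red); there is no depth.
- camera_params(name): a dict with "mtx" (3x3 intrinsics, pixels), "extrinsics" (4x4, takes a point from camera to world coordinates). Camera axes: x right, y up, looking along -z (the intrinsics and any distortion apply to the point x, -y, -z); pixel columns grow to the right and rows downward; lengths in mm; the calibration is good to about 2 mm. A picture is of the moment at which its call begins: read the wrist's pose just before it. camera_params takes no time and is no camera call; for the wrist camera it gives the pose at the moment of the call.
- job_done(): hands the job in, once; it reports no verdict.
The state is a dict: "clock": time; "joints": joint angles; "joint_vel": joint speeds; "joint_efforts": joint torques, N m; "position": TCP position; "ee_rot": TCP orientation; "contact_force": force on the tool from outside, world axes, zero at the start; "wrist_torque": the same for the moment, N m; "gripper_width": finger opening in mm.
Only numpy, scipy, OpenCV 4.12 (cv2) and the standard library are available. Lean on these libraries where they do the work, as an engineer would, in place of code of your own. Each camera call takes 0.05 s, during which the arm holds its last target. There are 200 camera calls.

## Working session

There is one attempt and no reset: what is moved stays moved. The work goes in short steps, Python scripts to look and compute and a tool call to move; the robot and the scene stay as the last step left them, time stands still between calls to the robot, and variables do not carry over. Pictures are saved under pics/ and viewed, on a budget of 10 in all, crops included, one or two more only if the job needs it, and the job is handed in when it is done.

Besides the shell and the picture viewer there is one more tool, called after ">>>" as name(argument=value, ...) on one line, values as JSON. drive_tool: Moves the arm, as the interface text tells. Its arguments: {"type":"object","properties":{"moves":{"type":"array"}},"required":["moves"]}

```bash
ls; mkdir -p pics; python3 - <<'E'
from bench import *
import cv2,numpy as np
print(read_state())
for n in ("scene","top"):
    im=get_image(n); cv2.imwrite(f"pics/{n}0.png",im)
    p=camera_params(n); print(n,np.round(p["mtx"],1).tolist(),np.round(p["extrinsics"],4).tolist(),[k for k in p])
E
```

```text
pics
{'clock': 0.0, 'joints': array([ 1.44857128e+00,  3.85564527e-01,  6.62007416e-03, -4.99046006e-04,
       -1.19400745e+00, -2.58582091e-01]), 'joint_vel': array([-0.0005486 , -0.00155858, -0.0008603 ,  0.00105653, -0.00088434,
       -0.00083954]), 'joint_efforts': array([ 4.16091889e-04, -3.92291021e+01,  1.88401705e+01,  4.18638468e+00,
       -4.69400460e-03, -4.87564922e-08]), 'position': array([232.0745054 , 579.70051855, 238.2145015 ]), 'ee_rot': array([ 9.81909915e-01, -1.89345463e-01, -1.57956073e-04,  1.09108584e-03]), 'contact_force': array([0.36946821, 0.67849526, 0.06277366]), 'wrist_torque': array([ 0.01702277,  0.02965061, -0.00318286]), 'gripper_width': 85.58617479549815}
scene [[444.5, 0.0, 255.5], [0.0, 444.5, 186.5], [0.0, 0.0, 1.0]] [[-0.7573, -0.4192, 0.5008, 1146.3892], [0.6529, -0.5042, 0.5653, 704.1939], [0.0155, 0.755, 0.6555, 869.141], [0.0, 0.0, 0.0, 1.0]] ['mtx', 'extrinsics']
top [[419.4, 0.0, 252.6], [0.0, 419.4, 192.8], [0.0, 0.0, 1.0]] [[0.0497, 0.9782, -0.2018, 333.6885], [-0.9988, 0.0481, -0.0129, 20.9194], [-0.0029, 0.2022, 0.9793, 1217.6669], [0.0, 0.0, 0.0, 1.0]] ['mtx', 'extrinsics']
```

View pics/scene0.png

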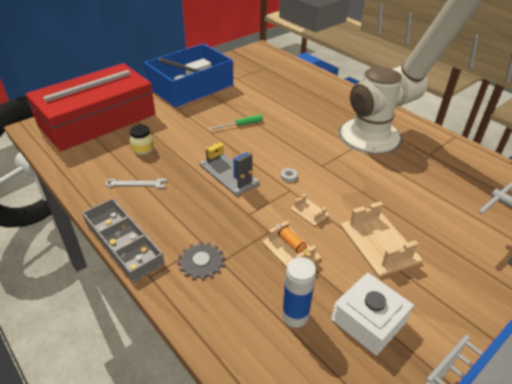

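View pics/top0.png

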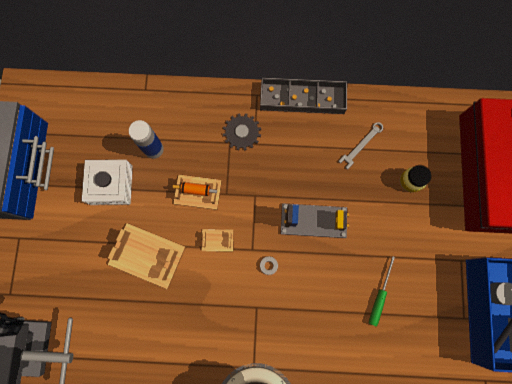

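The scene shows the roller (scene 292,238; top 199,188) in the middle-sized rest. The stand is at top (314,220), with blue at left (+y) and yellow at right. Next I measure with masks and look at one close crop.

```bash
cat > h.py <<'E'
import cv2,numpy as np
from bench import *
def ray(n,uv,z,p=None):
    p=p or camera_params(n); K=p["mtx"];E=p["extrinsics"]
    d=np.linalg.inv(K)@[uv[0],uv[1],1]; d=E[:3,:3]@(d*[1,-1,-1]); o=E[:3,3]
    return o+d*(z-o[2])/d[2]
def proj(n,X,p=None):
    p=p or camera_params(n); E=p["extrinsics"]
    c=E[:3,:3].T@(np.array(X)-E[:3,3]); q=p["mtx"]@(c*[1,-1,-1]); return q[:2]/q[2]
def blobs(im,lo,hi,amin=30):
    m=cv2.inRange(cv2.cvtColor(im,cv2.COLOR_BGR2HSV),lo,hi)
    cs,_=cv2.findContours(m,cv2.RETR_EXTERNAL,cv2.CHAIN_APPROX_NONE)
    return [(cv2.contourArea(c),cv2.minAreaRect(c),c) for c in cs if cv2.contourArea(c)>amin]
E
python3 - <<'E'
from h import *
im=cv2.imread("pics/top0.png"); sc=cv2.imread("pics/scene0.png")
for nm,lo,hi in (("orange",(5,200,120),(14,255,255)),("yellow",(20,180,120),(32,255,255)),("blue",(105,80,30),(125,255,200)),("grey",(100,10,60),(125,80,160))):
    for a,r,c in blobs(im,lo,hi):
        print(nm,a,[np.round(x,1) for x in r],np.round(ray("top",r[0],{"orange":50,"yellow":74,"blue":110,"grey":12}[nm]),0))
a=cv2.resize(im[165:215,165:230],None,fx=6,fy=6,interpolation=2)
b=cv2.resize(im[195:245,275:355],None,fx=6,fy=6,interpolation=2)[:, :390+90]
c=cv2.resize(sc[215:275,255:325],None,fx=5,fy=5,interpolation=2); d=cv2.resize(sc[135:195,195:265],None,fx=5,fy=5,interpolation=2)
o=np.zeros((600,800,3),np.uint8)
o[:300,:390]=a;o[:300,390:800]=b[:,:410];o[300:,:350]=c;o[300:,360:710]=d
cv2.imwrite("pics/crop1.png",o)
E
```

```text
orange 69.0 [array([194.1, 191.2]), array([20.9,  4.9]), np.float64(9.5)] [571. 203.  50.]
orange 45.0 [array([194.8, 185. ]), array([21.6,  4. ]), np.float64(10.8)] [589. 202.  50.]
yellow 89.0 [array([340., 219.]), array([18.,  6.]), np.float64(90.0)] [ 508. -208.   74.]
blue 3868.5 [array([488.5, 314.5]), array([113.,  45.]), np.float64(90.0)] [ 276. -579.  110.]
blue 91.0 [array([294.8, 214.3]), array([ 5.9, 19.2]), np.float64(5.2)] [509. -80. 110.]
blue 55.0 [array([ 36. , 163.6]), array([ 3.9, 31.7]), np.float64(9.1)] [614. 632. 110.]
blue 199.5 [array([151.3, 146.6]), array([17.6, 20.2]), np.float64(55.5)] [678. 321. 110.]
blue 2433.0 [array([ 25.6, 161.5]), array([ 31.9, 110.3]), np.float64(9.5)] [619. 662. 110.]
```

View pics/crop1.png

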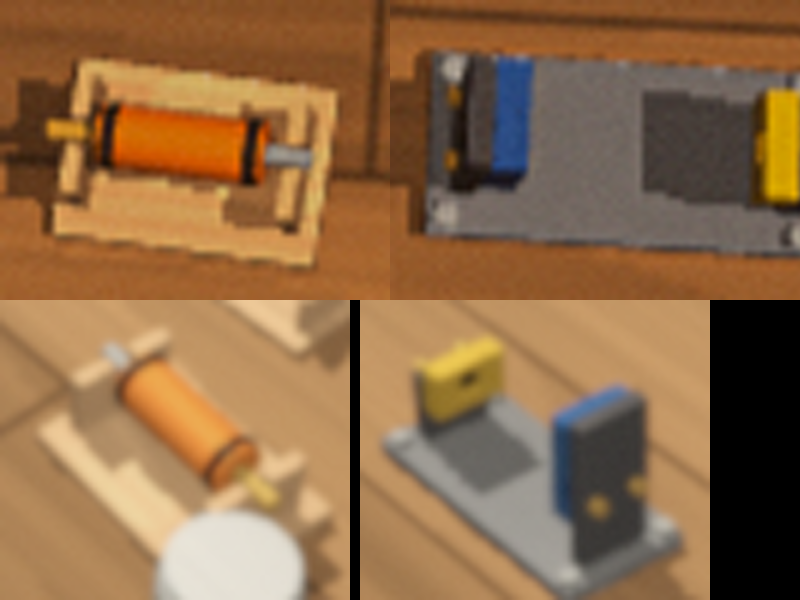

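The brass pin points left (+y), which matches the blue cheek's side. The spray can is near the rest. The recess in the yellow cheek is visible. Next I compute poses.

```bash
cat >> h.py <<'E'
def tool():
    from scipy.spatial.transform import Rotation as R
    s=read_state(); M=R.from_quat(s["ee_rot"]).as_matrix(); return s,M
def go(P,psi):
    """remaining shift in tool axes AFTER turning tool x to yaw psi(deg), and turn about tool z (rad)"""
    s,M=tool(); now=np.degrees(np.arctan2(M[1,0],M[0,0])); a=np.radians(psi)
    T=np.array([[np.cos(a),np.sin(a),0],[np.sin(a),-np.cos(a),0],[0,0,-1]])
    d=np.array(P)-s["position"]
    print("pos",np.round(s["position"],1),"yaw",round(now,2),"tilt",np.round(M[:2,2],4),"shift",np.round(T.T@d,1),"turn",round(-np.radians((psi-now+180)%360-180),4),"F",np.round(s["contact_force"],1),"w",round(s["gripper_width"],1),"t",round(s["clock"],2))
E
python3 - <<'E'
from h import *
im=cv2.imread("pics/top0.png")
B=ray("top",(172.8,186.3),45);S=ray("top",(217,191.3),45);d=B-S
print(B,S,np.linalg.norm(d),(B+S)/2,np.degrees(np.arctan2(d[1],d[0])))
hsv=cv2.cvtColor(im,cv2.COLOR_BGR2HSV)
print("hsv base",hsv[225,310],hsv[222,300])
m=np.zeros(im.shape[:2],np.uint8); sub=hsv[195:250,270:360]
m[195:250,270:360]=((sub[...,1]<90)&(sub[...,2]>40)).astype(np.uint8)*255
cs,_=cv2.findContours(m,cv2.RETR_EXTERNAL,cv2.CHAIN_APPROX_NONE); c=max(cs,key=cv2.contourArea)
r=cv2.minAreaRect(c); print(r); bx=cv2.boxPoints(r); W=np.array([ray("top",q,12) for q in bx]);print(W.round(0),W.mean(0))
print("spray base",ray("top",(153,150),0),"top",ray("top",(140,130),170))
c=(B+S)/2
o=np.degrees(np.arctan2(d[1],d[0]))
# rest roller origin offset: origin 1.5 mm from mid tips toward -x
go([c[0],c[1],238],o-180)
E
```

```text
[583.05768786 265.62662101  45.        ] [574.66800924 138.09215285  45.        ] 127.81012195784527 [578.86284855 201.85938693  45.        ] 86.23629925007029
hsv base [ 10  41 111] [ 11  44 115]
((313.98175048828125, 220.30194091796875), (65.81861877441406, 30.610496520996094), 3.4682295322418213)
[[ 466.  -49.   12.]
 [ 556.  -51.   12.]
 [ 553. -242.   12.]
 [ 464. -237.   12.]] [ 509.95679702 -144.74606051   12.        ]
spray base [702.02454219 344.92275524   0.        ] top [703.68793362 339.28894824 170.        ]
pos [232.1 579.8 238.3] yaw -21.83 tilt [-0.0006 -0.0018] shift [ 3.543e+02 -3.708e+02  3.000e-01] turn 1.2556 F [ 1.4  0.5 -0.1] w 85.2 t 0.1
```

>>> drive_tool(moves=[[[0.033,0.016,0,0,0,0.125,0],[0.035,0.0117,0,0,0,0.125,0],[0.036,0.0073,0,0,0,0.125,0],[0.037,0.0027,0,0,0,0.125,0],[0.037,-0.0019,0,0,0,0.125,0],[0.036,-0.0065,0,0,0,0.125,0],[0.035,-0.011,0,0,0,0.125,0],[0.0337,-0.0153,0,0,0,0.125,0]]])

```text
clock: 0.77
position: [432.0, 361.3, 239.0]
ee_rot: [0.769, -0.639, -0.0, 0.0]
contact_force: [1.7, 0.7, 0.5]
gripper_width: 85.9
```

>>> drive_tool(moves=[[[0.0315,-0.0194,0,0,0,0.125,0],[0.0288,-0.0232,0,0,0,0.125,0],[0.0266,-0.0257,0,0,0,0,0],[0.0266,-0.0257,0,0,0,0,0],[0,0,0,0,0,0,0],[0,0,0,0,0,0,0]]])

```text
clock: 1.27
position: [530.2, 250.4, 238.5]
ee_rot: [-0.684, 0.729, 0.0, -0.001]
contact_force: [-0.6, -0.2, -1.5]
gripper_width: 85.4
```

```bash
python3 - <<'E'
from h import *
go([578.8,200.4,238],-93.8)
p=camera_params("wrist"); im=get_image("wrist"); cv2.imwrite("pics/w1.png",im)
print(np.round(p["mtx"],1).tolist(),np.round(p["extrinsics"],3).tolist())
for X in ([583,265.6,45],[574.7,138,45]): print(proj("wrist",X,p))
np.savez("w1.npz",mtx=p["mtx"],extrinsics=p["extrinsics"])
E
```

```text
pos [530.2 250.4 238.5] yaw -93.66 tilt [-0.0013 -0.0008] shift [ 46.7 -51.8   0.5] turn 0.0025 F [-0.6 -0.2 -1.5] w 85.4 t 1.27
[[282.4, 0.0, 258.0], [0.0, 282.4, 193.1], [0.0, 0.0, 1.0]] [[-0.998, -0.062, -0.016, 525.43], [0.064, -0.961, -0.269, 181.256], [0.001, -0.27, 0.963, 371.849], [0.0, 0.0, 0.0, 1.0]]
[214.10318281 190.06974275]
[209.28787286  75.2731712 ]
```

View pics/w1.png

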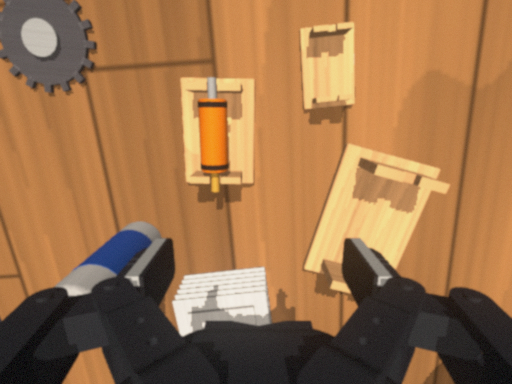

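The wrist view agrees with the top view to within 2 mm: steel tip at (211,78) and brass tip at (215,192), against predictions of (209,75) and (214,190). Now I move over the roller and descend.

>>> drive_tool(moves=[[[0.024,-0.0255,0.02,0,0,0,0],[0.024,-0.0255,0.03,0,0,0,0],[0,0,0.04,0,0,0,0],[0,0,0.04,0,0,0,0],[0,0,0,0,0,0,0],[0,0,0,0,0,0,0]]])

```text
clock: 1.82
position: [573.8, 204.0, 110.7]
ee_rot: [-0.686, 0.727, 0.0, -0.003]
contact_force: [0.5, 0.8, 1.9]
gripper_width: 85.4
```

```bash
python3 - <<'E'
from h import *
w=cv2.imread("pics/w1.png"); p=dict(np.load("w1.npz"))
B=ray("wrist",(215.3,191.5),45,p);S=ray("wrist",(211.3,78),45,p);d=B-S
print(B,S,np.linalg.norm(d),np.degrees(np.arctan2(d[1],d[0])),(B+S)/2-1.5*d/np.linalg.norm(d))
go([578.5,199.5,34],-93.8)
E
```

```text
[581.75462565 267.45995207  45.        ] [572.83554347 140.85803976  45.        ] 126.9156973176907 85.97018063966028 [577.1896711 202.6627045  45.       ]
pos [573.8 204.  110.7] yaw -93.32 tilt [-0.0041 -0.0034] shift [ 4.2 -5.  76.7] turn 0.0084 F [0.5 0.8 1.9] w 85.4 t 1.82
```

>>> drive_tool(moves=[[[0.0022,-0.0045,0.0,0,0,0.01,0],[0,0,0.025,0,0,0,0],[0,0,0.025,0,0,0,0],[0,0,0.016,0,0,0,0],[0,0,0.01,0,0,0,0],[0,0,0,0,0,0,0],[0,0,0,0,0,0,0]]])

```text
clock: 2.4
position: [580.9, 202.3, 38.2]
ee_rot: [-0.682, 0.731, -0.001, 0.002]
contact_force: [-0.3, 0.1, 1.1]
gripper_width: 85.4
```

```bash
python3 - <<'E'
from h import *
go([578,201.5,34],-93.9)
E
```

```text
pos [580.9 202.3  38.2] yaw -93.95 tilt [0.0032 0.0015] shift [1.  2.9 4.2] turn -0.0009 F [-0.3  0.1  1.1] w 85.4 t 2.4
```

>>> drive_tool(moves=[[[0,0,0,0,0,0,0],[0,0,0,0,0,0,0]]])

```text
clock: 2.57
position: [580.8, 202.0, 38.2]
ee_rot: [-0.682, 0.731, -0.0, 0.002]
contact_force: [-0.1, -0.1, 0.5]
gripper_width: 85.4
```

>>> drive_tool(moves=[[[0,0,0,0,0,0,0]]])

```text
clock: 2.65
position: [580.3, 201.7, 37.7]
ee_rot: [-0.682, 0.731, -0.0, 0.001]
contact_force: [0.4, 0.3, -0.1]
gripper_width: 85.6
```

>>> drive_tool(moves=[[[0,0,0,0,0,0,0]]])

```text
clock: 2.73
position: [580.0, 201.5, 37.1]
ee_rot: [-0.682, 0.731, -0.0, 0.001]
contact_force: [0.5, -0.5, -0.3]
gripper_width: 85.3
```

>>> drive_tool(moves=[[[0,0,0.001,0,0,0,0],[0,0,0,0,0,0,120],[0,0,0,0,0,0,200],[0,0,0,0,0,0,255],[0,0,0,0,0,0,255],[0,0,0,0,0,0,255],[0,0,0,0,0,0,255],[0,0,0,0,0,0,255]]])

```text
clock: 3.4
position: [578.8, 201.0, 35.2]
ee_rot: [-0.682, 0.732, 0.0, -0.001]
contact_force: [-3.9, 0.8, 3.4]
gripper_width: 30.8
```

```bash
python3 - <<'E'
from h import *
go([578,201.5,34],-93.9)
E
```

```text
pos [578.8 201.   35.2] yaw -94.04 tilt [-0.0016 -0.0006] shift [-0.4  0.8  1.2] turn -0.0024 F [-3.9  0.8  3.4] w 30.8 t 3.4
```

>>> drive_tool(moves=[[[0,0,-0.008,0,0,0,255],[0,0,-0.02,0,0,0,255],[0,0,-0.03,0,0,0,255],[0,0,-0.03,0,0,0,255],[0,0,-0.03,0,0,0,255],[0,0,-0.03,0,0,0,255],[0,0,-0.017,0,0,0,255],[0,0,0,0,0,-0.06,255]]])

```text
clock: 4.07
position: [582.5, 202.3, 206.2]
ee_rot: [-0.704, 0.71, -0.002, 0.005]
contact_force: [0.2, 0.6, -1.9]
gripper_width: 30.0
```

>>> drive_tool(moves=[[[0.025,0.006,0,0,0,0,255],[0.038,0.01,0,0,0,0,255],[0.038,0.01,0,0,0,0,255],[0.038,0.01,0,0,0,0,255],[0.038,0.01,0,0,0,0,255],[0.038,0.01,0,0,0,0,255],[0.03,0.007,0,0,0,0,255],[0.017,0.003,0,0,0,0,255]]])

```text
clock: 4.73
position: [509.6, -63.0, 200.5]
ee_rot: [-0.703, 0.711, -0.0, 0.0]
contact_force: [0.4, 0.4, -1.7]
gripper_width: 30.4
```

>>> drive_tool(moves=[[[0,0,0,0,0,0,255],[0,0,0,0,0,0,255],[0,0,0,0,0,0,255],[0,0,0,0,0,0,255],[0,0,0,0,0,0,255],[0,0,0,0,0,0,255]]])

```text
clock: 5.23
position: [511.2, -59.2, 200.1]
ee_rot: [-0.704, 0.71, 0.0, 0.0]
contact_force: [0.7, 0.0, -1.5]
gripper_width: 30.3
```

```bash
python3 - <<'E'
from h import *
go([510,-60,200],-90.6)
p=camera_params("wrist"); im=get_image("wrist"); cv2.imwrite("pics/w2.png",im)
np.savez("w2.npz",mtx=p["mtx"],extrinsics=p["extrinsics"]); print(p["extrinsics"].round(2).tolist())
go([510,-60,200],-90.6)
E
```

```text
pos [511.2 -59.2 200.1] yaw -90.49 tilt [-0.  0.] shift [0.8 1.2 0.1] turn 0.002 F [ 0.7  0.  -1.5] w 30.3 t 5.23
[[-1.0, -0.01, -0.0, 510.04], [0.01, -0.96, -0.27, -128.63], [0.0, -0.27, 0.96, 333.42], [0.0, 0.0, 0.0, 1.0]]
pos [511.2 -59.4 200.1] yaw -90.5 tilt [-0.0001 -0.    ] shift [0.6 1.2 0.1] turn 0.0017 F [-0.5 -0.2 -2. ] w 30.2 t 5.28
```

View pics/w2.png

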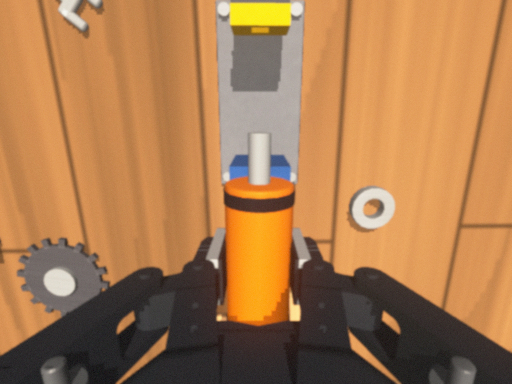

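The wrist view shows the roller held straight (steel tip at (259,132)), the yellow cheek at top (231–290, 3–33) with its recess at (260,30), and the blue cheek edge at (231–290, 155–180). I extract the edges.

```bash
python3 - <<'E'
from h import *
im=cv2.imread("pics/w2.png"); p=dict(np.load("w2.npz"))
hsv=cv2.cvtColor(im,cv2.COLOR_BGR2HSV)
print("yellow col240"); print([(r,*hsv[r,240]) for r in range(0,40)])
print("blue col238"); print([(r,*hsv[r,238]) for r in range(148,186,1)])
def runs(r,lo,hi):
    m=cv2.inRange(hsv[r:r+1],lo,hi)[0]; x=np.where(m)[0]; return (x.min(),x.max()) if len(x) else None
for r in (8,16,22,30): print("Y",r,runs(r,(20,150,60),(35,255,255)))
for r in (158,165,172,177): print("Bl",r,runs(r,(105,120,30),(125,255,255)))
for r in (190,230,250): print("O",r,runs(r,(3,180,80),(16,255,255)))
for r in (50,100,130): 
    print("base",r,[c for c in range(205,315) if abs(int(hsv[r,c,1])-int(hsv[r,c+1,1]))>30])
for c in (259,): print("pin",[(r,*hsv[r,c]) for r in range(124,140)], )
print("pinrow145",[ (c,*hsv[145,c]) for c in range(242,278,1)])
E
```

```text
yellow col240
[(0, np.uint8(10), np.uint8(25), np.uint8(124)), (1, np.uint8(15), np.uint8(53), np.uint8(136)), (2, np.uint8(22), np.uint8(123), np.uint8(184)), (3, np.uint8(26), np.uint8(184), np.uint8(236)), (4, np.uint8(28), np.uint8(219), np.uint8(250)), (5, np.uint8(28), np.uint8(225), np.uint8(252)), (6, np.uint8(28), np.uint8(222), np.uint8(252)), (7, np.uint8(28), np.uint8(226), np.uint8(252)), (8, np.uint8(28), np.uint8(228), np.uint8(252)), (9, np.uint8(28), np.uint8(227), np.uint8(252)), (10, np.uint8(28), np.uint8(232), np.uint8(252)), (11, np.uint8(28), np.uint8(221), np.uint8(252)), (12, np.uint8(28), np.uint8(235), np.uint8(252)), (13, np.uint8(28), np.uint8(222), np.uint8(252)), (14, np.uint8(28), np.uint8(224), np.uint8(252)), (15, np.uint8(28), np.uint8(230), np.uint8(252)), (16, np.uint8(28), np.uint8(233), np.uint8(252)), (17, np.uint8(28), np.uint8(225), np.uint8(252)), (18, np.uint8(28), np.uint8(225), np.uint8(252)), (19, np.uint8(28), np.uint8(226), np.uint8(252)), (20, np.uint8(28), np.uint8(227), np.uint8(252)), (21, np.uint8(28), np.uint8(236), np.uint8(252)
[... 5262 characters left out ...]
 (264, np.uint8(18), np.uint8(24), np.uint8(216)), (265, np.uint8(17), np.uint8(23), np.uint8(209)), (266, np.uint8(19), np.uint8(28), np.uint8(201)), (267, np.uint8(17), np.uint8(21), np.uint8(193)), (268, np.uint8(18), np.uint8(24), np.uint8(177)), (269, np.uint8(21), np.uint8(21), np.uint8(157)), (270, np.uint8(17), np.uint8(24), np.uint8(151)), (271, np.uint8(11), np.uint8(17), np.uint8(161)), (272, np.uint8(10), np.uint8(18), np.uint8(174)), (273, np.uint8(11), np.uint8(16), np.uint8(176)), (274, np.uint8(12), np.uint8(19), np.uint8(176)), (275, np.uint8(11), np.uint8(16), np.uint8(173)), (276, np.uint8(12), np.uint8(19), np.uint8(176)), (277, np.uint8(14), np.uint8(19), np.uint8(176))]
```

```bash
python3 - <<'E'
from h import *
from scipy.optimize import least_squares as ls
p=dict(np.load("w2.npz")); 
def f(q,full=False):
    x,y,h=q[:3]; r=[]
    for dy,dz,row,l,rr in ((-56,14,25,230.5,290),(-56,-18,34.7,None,None),(56,52,165.7,230.5,289),(56,-18,154.6,None,None)):
        u=proj("wrist",(x,y+dy,h+dz),p); r.append(u[1]-row)
        if l: 
            a=proj("wrist",(x-25,y+dy,h+dz),p);b=proj("wrist",(x+25,y+dy,h+dz),p)
            r+= [b[0]-l,a[0]-rr]
    return np.array(r)
s=ls(f,[510,-145,58]); print(s.x,f(s.x).round(1))
for h in (50,54,58,62,66):
    s=ls(lambda q:f([q[0],q[1],h]),[510,-145]); print(h,s.x.round(1),f([*s.x,h]).round(1))
for r,l,rr in ((50,217,302),(100,218,300),(130,219.5,299)): 
    A=ray("wrist",(l,r),12,p);B=ray("wrist",(rr,r),12,p); print(r,A.round(1),B.round(1),(A+B)/2)
# held roller: pin tip
for z in (207,211,215): print(z,"tip top edge",ray("wrist",(259.5,132.8),z+5,p), "pin L/R",ray("wrist",(249.5,145),z,p),ray("wrist",(269.5,145),z,p))
# top cam: blue and yellow edges
im=cv2.imread("pics/top0.png"); hsv=cv2.cvtColor(im,cv2.COLOR_BGR2HSV)
for r in (212,218): print(r,[(c,*map(int,hsv[r,c])) for c in list(range(284,304))+list(range(332,352))])
E
```

```text
[ 508.22677638 -143.91620331   53.76037654] [ 0.2 -1.  -0.7  0.7 -0.2 -0.6  2.3 -0.8]
50 [ 508.2 -144.2] [ 1.1 -0.5 -1.2  1.4 -1.3 -0.1  1.8 -1.6]
54 [ 508.2 -143.9] [ 0.1 -1.  -0.7  0.6 -0.1 -0.6  2.3 -0.8]
58 [ 508.3 -143.6] [-0.9 -1.5 -0.2 -0.1  1.2 -1.1  2.8  0.1]
62 [ 508.3 -143.3] [-2.  -2.   0.3 -0.9  2.5 -1.6  3.3  0.9]
66 [ 508.3 -142.9] [-3.  -2.5  0.8 -1.7  3.9 -2.2  3.9  1.8]
50 [ 551.9 -192.4   12. ] [ 463.9 -191.7   12. ] [ 507.88939526 -192.03237209   12.        ]
100 [ 553.1 -143.2   12. ] [ 464.4 -142.5   12. ] [ 508.7655567  -142.85384226   12.        ]
130 [ 552.9 -111.5   12. ] [ 464.5 -110.8   12. ] [ 508.71894461 -111.13053912   12.        ]
207 tip top edge [ 509.44507909 -120.86310608  212.        ] pin L/R [ 513.893472   -115.27571714  207.        ] [ 505.01983518 -115.20212567  207.        ]
211 tip top edge [ 509.46472784 -121.11884013  216.        ] pin L/R [ 513.77159083 -115.69812857  211.        ] [ 505.17872712 -115.62686563  211.        ]
215 tip top edge [ 509.48437659 -121.37457418  220.        ] pin L/R [ 513.64970965 -116.12054     215.        ] [
[... 960 characters left out ...]
51, 75), (290, 12, 52, 74), (291, 9, 45, 73), (292, 109, 135, 102), (293, 110, 167, 131), (294, 108, 174, 129), (295, 109, 167, 134), (296, 108, 173, 122), (297, 110, 165, 122), (298, 125, 29, 107), (299, 8, 39, 117), (300, 8, 41, 111), (301, 13, 37, 111), (302, 14, 44, 115), (303, 19, 37, 109), (332, 17, 59, 69), (333, 6, 50, 72), (334, 8, 31, 66), (335, 15, 124, 72), (336, 19, 234, 134), (337, 21, 255, 158), (338, 23, 255, 209), (339, 23, 255, 208), (340, 23, 255, 208), (341, 23, 255, 212), (342, 23, 255, 212), (343, 21, 206, 147), (344, 8, 55, 74), (345, 167, 30, 59), (346, 8, 58, 83), (347, 13, 178, 163), (348, 13, 183, 163), (349, 13, 178, 163), (350, 13, 182, 160), (351, 13, 177, 161)]
```

The relative measurement in one view puts the stand centre 84.8 mm further along −y from the roller, with x offset ≈0 along the axis and recess height ≈54±4. I go to stand y≈−13 (brass tip 5 mm short of blue) at roller z≈94.

>>> drive_tool(moves=[[[0.02,0,0,0,0,0,255],[0.03,0,0,0,0,0,255],[0.03,0,0,0,0,0,255],[0.018,0,0.005,0,0,0,255],[0,0,0.025,0,0,0,255],[0,0,0.025,0,0,0,255],[0,0,0.025,0,0,0,255],[0,0,0.012,0,0,0,255]]])

```text
clock: 5.95
position: [508.3, -157.8, 105.1]
ee_rot: [-0.703, 0.711, 0.002, -0.001]
contact_force: [-0.2, -0.3, -0.8]
gripper_width: 30.4
```

>>> drive_tool(moves=[[[0,0,0,0,0,0,255],[0,0,0,0,0,0,255],[0,0,0,0,0,0,255],[0,0,0,0,0,0,255],[0,0,0,0,0,0,255],[0,0,0,0,0,0,255]]])

```text
clock: 6.45
position: [510.5, -158.0, 109.2]
ee_rot: [-0.704, 0.711, -0.001, 0.001]
contact_force: [-0.4, 0.3, -1.8]
gripper_width: 30.3
```

```bash
python3 - <<'E'
from h import *
go([509.9,-157.1,84],-90.6)
p=camera_params("wrist"); im=get_image("wrist"); cv2.imwrite("pics/w3.png",im)
np.savez("w3.npz",mtx=p["mtx"],extrinsics=p["extrinsics"])
E
```

```text
pos [ 510.5 -158.   109.2] yaw -90.56 tilt [ 0.002  -0.0001] shift [-0.9  0.6 25.2] turn 0.0007 F [-0.4  0.3 -1.8] w 30.3 t 6.45
```

View pics/w3.png

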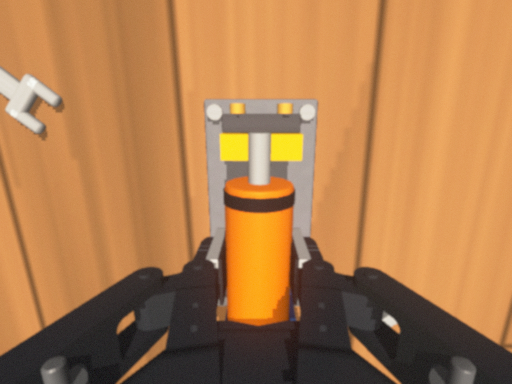

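The pin is centred at column 259.5 and the yellow cheek at about 261.5, so the roller is ≈1.2 mm too far in +x. I correct that and descend.

>>> drive_tool(moves=[[[0,0.001,0.008,0,0,0,255],[0,0,0.008,0,0,0,255],[0,0,0.008,0,0,0,255],[0,0,0,0,0,0,255],[0,0,0,0,0,0,255],[0,0,0,0,0,0,255],[0,0,0,0,0,0,255],[0,0,0,0,0,0,255]]])

```text
clock: 7.17
position: [509.3, -158.1, 84.5]
ee_rot: [-0.704, 0.711, -0.0, 0.0]
contact_force: [-0.5, 0.4, -1.8]
gripper_width: 30.1
```

>>> drive_tool(moves=[[[-0.002,0,0,0,0,0,255],[-0.002,0,0,0,0,0,255],[-0.001,0,0,0,0,0,255],[0,0,0,0,0,0,255],[0,0,0,0,0,0,255]]])

```text
clock: 7.58
position: [509.1, -153.2, 84.4]
ee_rot: [-0.704, 0.711, -0.0, 0.0]
contact_force: [-0.1, -1.5, -1.3]
gripper_width: 30.3
```

```bash
python3 - <<'E'
from h import *
go([509.6,-152,85],-90.6)
E
```

```text
pos [ 509.1 -153.2   84.4] yaw -90.56 tilt [ 0.0003 -0.0003] shift [-1.2 -0.5 -0.6] turn 0.0007 F [-0.1 -1.5 -1.3] w 30.3 t 7.58
```

>>> drive_tool(moves=[[[-0.002,0,0,0,0,0,255],[-0.002,0,0,0,0,0,255],[0,0,0,0,0,0,255],[0,0,0,0,0,0,255]]])

```text
clock: 7.92
position: [509.2, -149.4, 84.4]
ee_rot: [-0.704, 0.711, -0.0, -0.0]
contact_force: [0.2, -5.3, -1.7]
gripper_width: 30.1
```

>>> drive_tool(moves=[[[-0.002,0,0,0,0,0,255],[-0.002,0,0,0,0,0,255],[-0.002,0,0,0,0,0,255],[0,0,0,0,0,0,255],[0,0,0,0,0,0,255]]])

```text
clock: 8.33
position: [509.3, -143.8, 84.4]
ee_rot: [-0.704, 0.711, -0.0, -0.0]
contact_force: [0.3, -8.5, -1.6]
gripper_width: 30.7
```

>>> drive_tool(moves=[[[-0.002,0,0,0,0,0,255],[-0.001,0,0,0,0,0,255],[0,0,0,0,0,0,255],[0,0,0,0,0,0,255],[0,0,0,0,0,0,255],[0,0,0,0,0,0,255]]])

```text
clock: 8.83
position: [509.3, -141.2, 84.4]
ee_rot: [-0.704, 0.711, -0.001, -0.0]
contact_force: [0.6, -8.8, -1.7]
gripper_width: 30.3
```

>>> drive_tool(moves=[[[-0.0015,0,0,0,0,0,255],[-0.0015,0,0,0,0,0,255],[-0.001,0,0,0,0,0,255],[0,0,0,0,0,0,255],[0,0,0,0,0,0,255],[0,0,0,0,0,0,255]]])

```text
clock: 9.33
position: [509.4, -137.5, 84.5]
ee_rot: [-0.704, 0.711, -0.001, -0.001]
contact_force: [0.6, -11.2, -1.7]
gripper_width: 30.6
```

>>> drive_tool(moves=[[[0,0,0,0,0,0,255],[0,0,0,0,0,0,255]]])

```text
clock: 9.5
position: [509.4, -137.6, 84.5]
ee_rot: [-0.704, 0.711, -0.001, -0.001]
contact_force: [1.1, -10.8, -2.0]
gripper_width: 30.1
```

```bash
python3 - <<'E'
from h import *
im=get_image("wrist"); cv2.imwrite("pics/w4.png",im)
p=camera_params("wrist")
go([509.6,-137,85],-90.6); s=read_state(); print(s["wrist_torque"])
hsv=cv2.cvtColor(im,cv2.COLOR_BGR2HSV)
print([(r,*map(int,hsv[r,259])) for r in range(126,140)])
m=cv2.inRange(hsv,(18,120,60),(35,255,255)); m[170:]=0
ys,xs=np.where(m); print("yellow",xs.min(),xs.max(),ys.min(),ys.max())
print([(c,int(hsv[150,c,1]),int(hsv[150,c,2])) for c in range(200,325,1) if abs(int(hsv[150,c,1])-int(hsv[150,c+1,1]))>30])
E
```

```text
pos [ 509.4 -137.5   84.5] yaw -90.57 tilt [ 0.0002 -0.0019] shift [-0.5 -0.2 -0.5] turn 0.0005 F [  0.8 -11.5  -0.9] w 30.4 t 9.55
[-3.02590931 -0.1799425  -0.07320079]
[(126, 27, 235, 253), (127, 27, 212, 251), (128, 24, 186, 239), (129, 20, 123, 184), (130, 16, 59, 138), (131, 17, 41, 142), (132, 14, 35, 169), (133, 16, 30, 206), (134, 21, 21, 226), (135, 20, 20, 231), (136, 19, 19, 230), (137, 21, 19, 230), (138, 20, 20, 231), (139, 21, 19, 230)]
yellow 209 308 59 129
[(318, 38, 169), (319, 83, 175)]
```

>>> drive_tool(moves=[[[-0.0008,0,0,0,0,0,255],[0,0,0,0,0,0,255],[0,0,0,0,0,0,255],[0,0,0,0,0,0,255]]])

```text
clock: 9.88
position: [509.4, -136.8, 84.5]
ee_rot: [-0.704, 0.711, -0.001, -0.001]
contact_force: [0.2, -10.9, -1.9]
gripper_width: 30.3
```

```bash
python3 - <<'E'
from h import *
p=camera_params("wrist"); im=get_image("wrist"); cv2.imwrite("pics/w5.png",im)
go([509.6,-137,85],-90.6)
hsv=cv2.cvtColor(im,cv2.COLOR_BGR2HSV)
for c in (235,259,280): print(c,[(r,*map(int,hsv[r,c])) for r in range(118,142)][::1] if c==259 else [(r,*map(int,hsv[r,c])) for r in range(54,150) if abs(int(hsv[r,c,2])-int(hsv[r+1,c,2]))>25])
for z in (66,70,74): print(z,ray("wrist",(259,129),z,p)[1])
for z in (98,100,102): print(z,ray("wrist",(259,132.5),z,p)[1])
E
```

```text
pos [ 509.4 -136.8   84.5] yaw -90.57 tilt [ 0.0002 -0.002 ] shift [ 0.2 -0.2 -0.5] turn 0.0005 F [  0.9 -10.8  -2.4] w 30.1 t 9.93
235 [(70, 19, 173, 226), (71, 17, 150, 172), (92, 15, 69, 137), (93, 20, 131, 185), (126, 26, 204, 248), (127, 21, 160, 221), (128, 18, 84, 154)]
259 [(118, 27, 235, 253), (119, 27, 220, 253), (120, 27, 225, 253), (121, 27, 225, 253), (122, 27, 234, 253), (123, 27, 219, 253), (124, 27, 224, 253), (125, 27, 222, 252), (126, 26, 199, 249), (127, 21, 159, 221), (128, 18, 88, 156), (129, 11, 42, 129), (130, 14, 37, 130), (131, 12, 36, 141), (132, 16, 32, 168), (133, 16, 29, 205), (134, 22, 22, 225), (135, 19, 19, 229), (136, 21, 21, 229), (137, 19, 19, 229), (138, 22, 20, 230), (139, 21, 19, 229), (140, 20, 22, 229), (141, 19, 19, 230)]
280 [(70, 18, 171, 207), (71, 16, 137, 175), (92, 13, 59, 129), (93, 18, 114, 168), (126, 26, 201, 248), (127, 22, 158, 221)]
66 -198.47000673115895
70 -198.6663791304868
74 -198.86275152981466
98 -198.6196364597654
100 -198.7415255721265
102 -198.86341468448762
```

View pics/w5.png

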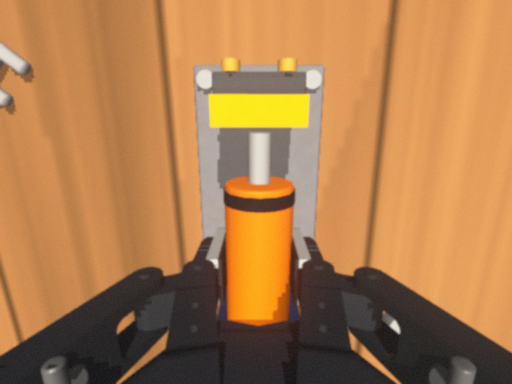

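The steel tip (row 132.5) is just inside the yellow edge (row 128), about 0.8–1.5 mm clear. I press 1 mm more and start sliding down, watching the force.

>>> drive_tool(moves=[[[-0.001,0,0,0,0,0,255],[0,0,0,0,0,0,255],[0,0,0,0,0,0,255],[0,0,0,0,0,0,255]]])

```text
clock: 10.27
position: [509.4, -135.9, 84.5]
ee_rot: [-0.704, 0.711, -0.001, -0.001]
contact_force: [0.0, -12.2, -1.7]
gripper_width: 30.4
```

>>> drive_tool(moves=[[[0,0,0.002,0,0,0,255],[0,0,0.002,0,0,0,255],[0,0,0.002,0,0,0,255],[0,0,0.002,0,0,0,255],[0,0,0,0,0,0,255]]])

```text
clock: 10.68
position: [509.6, -136.0, 76.8]
ee_rot: [-0.704, 0.711, -0.001, -0.001]
contact_force: [0.5, -11.5, 1.1]
gripper_width: 30.1
```

>>> drive_tool(moves=[[[0,0,0.002,0,0,0,255],[0,0,0.002,0,0,0,255],[0,0,0,0,0,0,255],[0,0,0,0,0,0,255],[0,0,0,0,0,0,255]]])

```text
clock: 11.1
position: [509.6, -135.9, 72.9]
ee_rot: [-0.704, 0.711, -0.001, -0.0]
contact_force: [-0.7, -11.6, 0.3]
gripper_width: 30.4
```

```bash
python3 - <<'E'
from h import *
go([509.4,-136,85],-90.6)
E
```

```text
pos [ 509.6 -135.9   72.9] yaw -90.56 tilt [ 0.0008 -0.002 ] shift [  0.1   0.2 -12.1] turn 0.0007 F [ -0.7 -11.6   0.3] w 30.4 t 11.1
```

>>> drive_tool(moves=[[[0,0,0.0015,0,0,0,255],[0,0,0.0015,0,0,0,255],[0,0,0.001,0,0,0,255],[0,0,0,0,0,0,255]]])

```text
clock: 11.43
position: [509.7, -135.9, 68.9]
ee_rot: [-0.704, 0.711, -0.001, -0.0]
contact_force: [0.4, -11.0, 2.0]
gripper_width: 30.0
```

>>> drive_tool(moves=[[[0,0,0.0015,0,0,0,255],[0,0,0.0015,0,0,0,255],[0,0,0.001,0,0,0,255],[0,0,0,0,0,0,255]]])

```text
clock: 11.77
position: [509.7, -135.9, 65.0]
ee_rot: [-0.704, 0.711, -0.001, -0.0]
contact_force: [0.5, -11.3, 1.3]
gripper_width: 30.1
```

>>> drive_tool(moves=[[[0,0,0.001,0,0,0,255],[0,0,0.001,0,0,0,255],[0,0,0,0,0,0,255]]])

```text
clock: 12.02
position: [509.7, -135.9, 63.0]
ee_rot: [-0.704, 0.711, -0.001, -0.0]
contact_force: [-0.8, -12.4, 1.2]
gripper_width: 30.2
```

>>> drive_tool(moves=[[[0,0,0.001,0,0,0,255],[0,0,0.001,0,0,0,255],[0,0,0,0,0,0,255]]])

```text
clock: 12.27
position: [509.7, -135.9, 61.0]
ee_rot: [-0.704, 0.711, -0.001, -0.0]
contact_force: [-0.2, -11.7, 1.0]
gripper_width: 30.4
```

>>> drive_tool(moves=[[[0,0,0.001,0,0,0,255],[0,0,0.001,0,0,0,255],[0,0,0,0,0,0,255]]])

```text
clock: 12.52
position: [509.7, -135.9, 58.9]
ee_rot: [-0.704, 0.711, -0.001, -0.0]
contact_force: [-0.7, -11.6, 1.9]
gripper_width: 30.3
```

>>> drive_tool(moves=[[[0,0,0.001,0,0,0,255],[0,0,0.001,0,0,0,255],[0,0,0,0,0,0,255]]])

```text
clock: 12.77
position: [509.7, -135.9, 56.9]
ee_rot: [-0.704, 0.711, -0.001, -0.0]
contact_force: [0.6, -12.1, 1.1]
gripper_width: 30.3
```

>>> drive_tool(moves=[[[0,0,0.001,0,0,0,255],[0,0,0.001,0,0,0,255],[0,0,0,0,0,0,255]]])

```text
clock: 13.02
position: [509.6, -135.9, 54.9]
ee_rot: [-0.704, 0.711, -0.001, -0.0]
contact_force: [1.1, -10.7, 1.1]
gripper_width: 30.1
```

>>> drive_tool(moves=[[[0,0,0.001,0,0,0,255],[0,0,0.001,0,0,0,255],[0,0,0,0,0,0,255]]])

```text
clock: 13.27
position: [509.6, -135.8, 52.8]
ee_rot: [-0.704, 0.711, -0.001, -0.0]
contact_force: [0.8, -11.8, 0.8]
gripper_width: 30.5
```

>>> drive_tool(moves=[[[0,0,0.001,0,0,0,255],[0,0,0,0,0,0,255],[0,0,0,0,0,0,255]]])

```text
clock: 13.52
position: [509.6, -135.8, 51.9]
ee_rot: [-0.704, 0.711, -0.001, -0.0]
contact_force: [0.1, -10.8, -0.3]
gripper_width: 30.4
```

>>> drive_tool(moves=[[[0,0,0.001,0,0,0,255],[0,0,0,0,0,0,255],[0,0,0,0,0,0,255]]])

```text
clock: 13.77
position: [509.6, -135.8, 50.8]
ee_rot: [-0.704, 0.711, -0.001, -0.0]
contact_force: [-0.1, -11.1, -0.9]
gripper_width: 30.4
```

>>> drive_tool(moves=[[[0,0,0.001,0,0,0,255],[0,0,0,0,0,0,255],[0,0,0,0,0,0,255]]])

```text
clock: 14.02
position: [509.6, -135.4, 49.7]
ee_rot: [-0.704, 0.711, -0.001, -0.0]
contact_force: [0.9, -8.9, 0.4]
gripper_width: 30.3
```

>>> drive_tool(moves=[[[0,0,0.001,0,0,0,255],[0,0,0,0,0,0,255],[0,0,0,0,0,0,255]]])

```text
clock: 14.27
position: [509.6, -135.4, 48.7]
ee_rot: [-0.704, 0.711, -0.001, -0.0]
contact_force: [-0.1, -8.8, -0.2]
gripper_width: 30.7
```

The pin sprung in: Fy fell from −11 to −8.9 at TCP z≈50.2. I centre it vertically (about 2.5 mm below the snap) and ease back toward yellow.

>>> drive_tool(moves=[[[0,0,0.0008,0,0,0,255],[0.001,0,0,0,0,0,255],[0.001,0,0,0,0,0,255],[0,0,0,0,0,0,255],[0,0,0,0,0,0,255]]])

```text
clock: 14.68
position: [509.5, -137.2, 47.9]
ee_rot: [-0.704, 0.711, -0.001, -0.0]
contact_force: [0.4, -8.6, 0.8]
gripper_width: 30.5
```

>>> drive_tool(moves=[[[0.001,0,0,0,0,0,255],[0.001,0,0,0,0,0,255],[0,0,0,0,0,0,255],[0,0,0,0,0,0,255]]])

```text
clock: 15.02
position: [509.5, -139.0, 47.9]
ee_rot: [-0.704, 0.711, -0.001, -0.0]
contact_force: [-0.4, -7.7, 0.6]
gripper_width: 30.4
```

>>> drive_tool(moves=[[[0.001,0,0,0,0,0,255],[0,0,0,0,0,0,255],[0,0,0,0,0,0,255]]])

```text
clock: 15.27
position: [509.5, -139.9, 47.9]
ee_rot: [-0.704, 0.711, -0.0, -0.0]
contact_force: [-0.9, -6.8, 0.1]
gripper_width: 30.2
```

>>> drive_tool(moves=[[[0.001,0,0,0,0,0,255],[0.001,0,0,0,0,0,255],[0,0,0,0,0,0,255],[0,0,0,0,0,0,255]]])

```text
clock: 15.6
position: [509.4, -141.8, 47.8]
ee_rot: [-0.704, 0.711, -0.0, 0.0]
contact_force: [0.4, -6.1, -0.5]
gripper_width: 30.5
```

>>> drive_tool(moves=[[[0.001,0,0,0,0,0,255],[0,0,0,0,0,0,255],[0,0,0,0,0,0,255],[0,0,0,0,0,0,255]]])

```text
clock: 15.93
position: [509.4, -142.7, 47.7]
ee_rot: [-0.704, 0.711, -0.0, 0.0]
contact_force: [0.6, -5.0, -0.6]
gripper_width: 30.2
```

>>> drive_tool(moves=[[[0.0005,0,0,0,0,0,255],[0,0,0,0,0,0,255],[0,0,0,0,0,0,255],[0,0,0,0,0,0,255]]])

```text
clock: 16.27
position: [509.4, -143.1, 47.7]
ee_rot: [-0.704, 0.711, -0.0, 0.0]
contact_force: [-0.5, -4.5, -0.3]
gripper_width: 30.3
```

>>> drive_tool(moves=[[[0.0006,0,0,0,0,0,255],[0,0,0,0,0,0,255],[0,0,0,0,0,0,255],[0,0,0,0,0,0,255]]])

```text
clock: 16.6
position: [509.3, -143.5, 47.5]
ee_rot: [-0.704, 0.711, -0.0, 0.0]
contact_force: [1.4, -4.5, -0.6]
gripper_width: 30.1
```

>>> drive_tool(moves=[[[0.0006,0,0,0,0,0,255],[0,0,0,0,0,0,255],[0,0,0,0,0,0,255],[0,0,0,0,0,0,255]]])

```text
clock: 16.93
position: [509.2, -144.0, 47.4]
ee_rot: [-0.704, 0.711, -0.0, 0.0]
contact_force: [0.8, -4.6, 0.4]
gripper_width: 29.9
```

>>> drive_tool(moves=[[[0,0,0.001,0,0,0,255],[0,0,0.0005,0,0,0,255],[0,0,0,0,0,0,255],[0,0,0,0,0,0,255]]])

```text
clock: 17.27
position: [508.9, -144.0, 45.7]
ee_rot: [-0.704, 0.711, 0.0, -0.0]
contact_force: [0.4, -5.4, -1.1]
gripper_width: 30.4
```

>>> drive_tool(moves=[[[0,0,0.0007,0,0,0,255],[0,0,0,0,0,0,255],[0,0,0,0,0,0,255]]])

```text
clock: 17.52
position: [508.9, -144.0, 45.1]
ee_rot: [-0.704, 0.711, 0.0, -0.0]
contact_force: [-0.3, -4.9, -1.2]
gripper_width: 30.1
```

>>> drive_tool(moves=[[[0,0,0.0005,0,0,0,255],[0,0,0,0,0,0,255],[0,0,0,0,0,0,255]]])

```text
clock: 17.77
position: [509.0, -144.0, 44.6]
ee_rot: [-0.704, 0.711, 0.0, -0.0]
contact_force: [-0.3, -4.7, -0.3]
gripper_width: 30.7
```

>>> drive_tool(moves=[[[0,0,0.0004,0,0,0,255],[0,0,0,0,0,0,255],[0,0,0,0,0,0,255]]])

```text
clock: 18.02
position: [509.0, -144.0, 44.4]
ee_rot: [-0.704, 0.711, 0.0, -0.0]
contact_force: [-1.1, -3.2, 1.3]
gripper_width: 30.5
```

>>> drive_tool(moves=[[[0,0,0,0,0,0,180],[0,0,0,0,0,0,150],[0,0,0,0,0,0,120],[0,0,0,0,0,0,60],[0,0,0,0,0,0,0],[0,0,0,0,0,0,0],[0,0,0,0,0,0,0]]])

```text
clock: 18.6
position: [509.2, -143.8, 44.3]
ee_rot: [-0.704, 0.711, -0.0, 0.0]
contact_force: [-0.4, 0.4, 0.3]
gripper_width: 85.3
```

```bash
python3 - <<'E'
from h import *
go([509,-144,45],-90.6)
im=get_image("wrist"); cv2.imwrite("pics/w6.png",im)
E
```

```text
pos [ 509.2 -143.8   44.3] yaw -90.57 tilt [0.0002 0.0001] shift [ 0.2  0.2 -0.7] turn 0.0006 F [-0.4  0.4  0.3] w 85.3 t 18.6
```

View pics/w6.png

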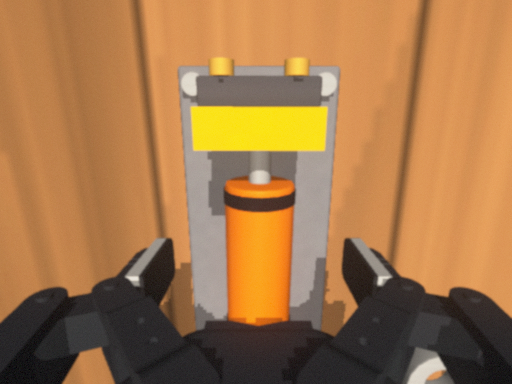

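Released. The steel pin runs under the yellow cheek's edge (row 150), and the barrel is straight at column 260. I retract straight up and check.

>>> drive_tool(moves=[[[0,0,-0.01,0,0,0,0],[0,0,-0.02,0,0,0,0],[0,0,-0.03,0,0,0,0],[0,0,-0.03,0,0,0,0],[0,0,-0.035,0,0,0,0],[0,0,-0.035,0,0,0,0],[-0.04,0,0,0,0,0,0],[-0.03,0,0,0,0,0,0]]])

```text
clock: 19.32
position: [511.0, -73.7, 208.0]
ee_rot: [-0.702, 0.712, -0.002, 0.003]
contact_force: [0.2, 0.3, -1.0]
gripper_width: 85.6
```

>>> drive_tool(moves=[[[0,0,0,0,0,0,0],[0,0,0,0,0,0,0],[0,0,0,0,0,0,0],[0,0,0,0,0,0,0],[0,0,0,0,0,0,0]]])

```text
clock: 19.73
position: [509.7, -74.7, 204.2]
ee_rot: [-0.703, 0.711, 0.0, -0.0]
contact_force: [0.1, -0.5, 0.2]
gripper_width: 85.7
```

```bash
python3 - <<'E'
from h import *
go([509,-74,200],-90.6)
p=camera_params("wrist"); w=get_image("wrist"); sc=get_image("scene"); cv2.imwrite("pics/w7.png",w)
hsv=cv2.cvtColor(w,cv2.COLOR_BGR2HSV)
m=cv2.inRange(hsv,(3,180,80),(16,255,255)); m[230:]=0
for r in range(60,150,10):
    x=np.where(m[r,215:305])[0]+215; print(r,(x.min(),x.max()) if len(x)>10 else None)
print([(r,*map(int,hsv[r,260])) for r in range(30,160,2)])
o=np.zeros((600,800,3),np.uint8)
o[:576,:300]=cv2.resize(w[0:192,210:310],None,fx=3,fy=3,interpolation=2)
o[:480,310:800]=cv2.resize(sc[135:195,195:256],(490,480),interpolation=2)
cv2.imwrite("pics/fin.png",o)
for X in ((508.3,-105,54),(508.3,-183,54)): print(proj("wrist",X,p))
E
```

```text
pos [509.7 -74.7 204.2] yaw -90.64 tilt [-0.0005 -0.0002] shift [-0.7  0.7  4.2] turn -0.0007 F [ 0.1 -0.5  0.2] w 85.7 t 19.73
60 None
70 (np.int64(243), np.int64(273))
80 (np.int64(242), np.int64(274))
90 (np.int64(243), np.int64(274))
100 (np.int64(243), np.int64(273))
110 (np.int64(243), np.int64(273))
120 (np.int64(243), np.int64(272))
130 (np.int64(243), np.int64(272))
140 (np.int64(243), np.int64(272))
[(30, 28, 236, 250), (32, 28, 227, 251), (34, 27, 228, 251), (36, 28, 228, 250), (38, 28, 224, 250), (40, 27, 226, 250), (42, 27, 228, 250), (44, 27, 228, 250), (46, 25, 226, 231), (48, 17, 91, 138), (50, 13, 34, 143), (52, 19, 34, 141), (54, 15, 29, 139), (56, 17, 33, 141), (58, 14, 31, 141), (60, 15, 31, 147), (62, 15, 29, 194), (64, 16, 27, 211), (66, 15, 45, 220), (68, 17, 167, 248), (70, 16, 209, 226), (72, 11, 100, 82), (74, 10, 71, 75), (76, 9, 98, 81), (78, 15, 201, 216), (80, 19, 216, 250), (82, 18, 215, 250), (84, 19, 216, 251), (86, 18, 210, 251), (88, 18, 212, 251), (90, 18, 216, 251), (92, 18, 215, 251), (94, 18, 211, 251), (96, 18, 217, 251), (98, 18, 212, 251), (100, 18, 212, 251), (102, 18, 212, 251), (104, 18, 215, 251), (106, 18, 212, 251), (108, 18, 214, 251), (110, 18, 215, 251), (112, 18, 214, 251), (114, 18, 213, 251), (116, 18, 214, 251), (118, 18, 216, 251), (120, 18, 222, 251), (122, 18, 222, 251), (124, 18, 213, 251), (126, 18, 215, 251), (128, 18, 218, 251), (130, 18, 215, 251), (132, 18, 216, 251), (134, 18, 215, 251), (136, 17, 216, 251), (138, 18, 215, 251), (140, 18, 216, 251), (142, 17, 216, 251), (144, 17, 211, 251), (146, 17, 211, 251), (148, 14, 203, 224), (150, 8, 81, 72), (152, 3, 69, 67), (154, 12, 171, 148), (156, 14, 210, 240), (158, 15, 179, 181)]
[258.26442756 154.16332701]
[257.37172551  70.20263433]
```

View pics/fin.png

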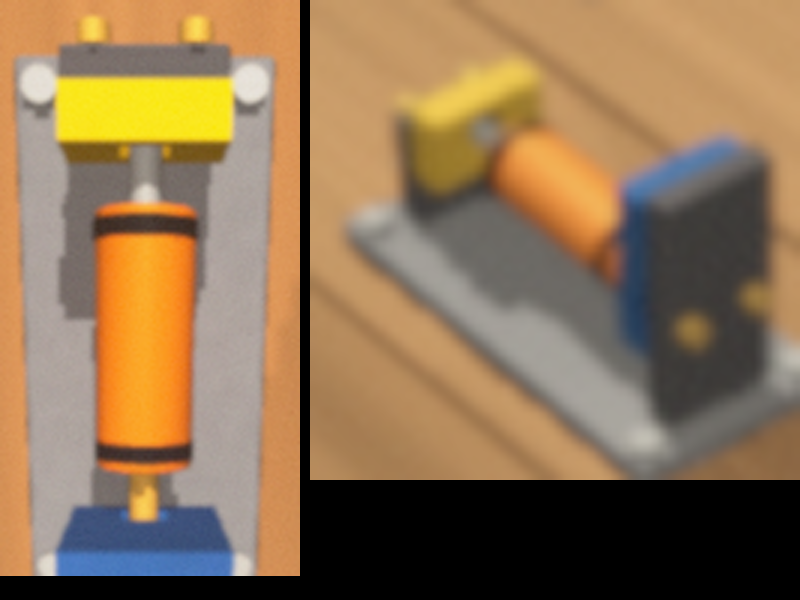

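```bash
python3 - <<'E'
from h import *
p=camera_params("wrist")
for z in (60,68): 
    a=ray("wrist",(258,67.5),z,p);b=ray("wrist",(257.5,157.5),z,p); print(z,a[1],b[1],(a+b)[1]/2,b[1]-a[1],(a+b)[0]/2)
for r,z in ((46.8,68),(53.3,36),(169,36),(183.5,106)): print(r,z,ray("wrist",(258,r),z,p)[1])
go([509,-74,200],-90.6)
E
```

```text
60 -184.36857427903254 -102.49927529724036 -143.43392478813644 81.86929898179218 508.43176507570547
68 -183.20501917343637 -103.69677470738331 -143.45089694040985 79.50824446605306 508.43098178435224
46.8 68 -199.7348184875621
53.3 36 -200.61745973310036
169 36 -86.41294691797417
183.5 106 -87.39428780770689
pos [509.7 -74.7 204.1] yaw -90.64 tilt [-0.0006 -0.0001] shift [-0.7  0.7  4.1] turn -0.0007 F [0.2 0.3 0.9] w 85.2 t 19.83
```

```bash
python3 -c "
from bench import job_done
print(job_done())"
```

```text
the job is handed in; nothing more can be done
None
```

The guide roller is seated in the chain stand, hanging from both pins, and I have handed the job in; no verdict is reported. I took it from the middle-sized rest and pressed the brass pin in about 17–18 mm against the blue cheek, at roughly 12 N. It slid down until the pin sprang into the blue recess, where the side force fell from 11 to 8.9 N. I then eased it back 8 mm so the steel pin entered the yellow recess, lowered it onto the recess edges and let go.

**Last checks:**
- **Position:** in the last wrist picture the barrel centre is at y −143.45 mm and the midpoint of the two cheek faces at −143.5 mm. In x it is 508.4 mm against the stand's 508.3 mm, and its edges run parallel to the stand.
- **Pins:** both pins can be seen entering their recesses. The spring force just before release was about 4.6 N, which matches about 3 mm of pin travel. In the last reading before I opened the fingers it was 3.2 N, because the recess edges had begun to carry the roller.
- **Forces:** the highest side force in the readings, which were taken at the end of each call, was about 12 N, against the 30 N limit.
- **Height:** I did not measure the seated roller's height directly; it comes out at about 55 mm over the bench, from the gripper height and the picture.
- **Bystanders:** I did not measure them again at the end, but the arm felt no contact away from the rest and stand.

The whole run took about 20 s of the 72 s allowed. I viewed 8 pictures.

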